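# Wedge the rocking sculptor's turntable steady

## Robot

A 6-joint arm with a two-finger parallel gripper is mounted at the origin on the work surface. World frame = base frame: x ahead of the robot, y to its left, z up, the work surface at z = 0. Lengths are in mm, angles in rad, forces in N, time in s.
With the tool pointing down it reaches from about 275 to 1000 mm from the base axis. Payload 8.4 kg.
Tool frame: the origin (TCP) lies at the very end of the fingers, on their centre line; the grasp point (between the pads) lies 19 mm behind it; z points along the fingers, y is the direction in which the jaws open and shut (so a half turn about z gives the same grasp; the last joint's range is limited). The gripper opens to 85 mm and grips with 20 to 120 N. Pads are 22 mm wide; open, the fingers measure 114 mm over their backs; the gripper's body (76 mm by 85 mm) begins 54 mm behind the grasp point. The pads swing forward as they close: fully open they stand 13 mm farther back than shut.
Start: joints at [1.344, 0.353, 1.633, -0, 1.155, -0.002], TCP at [139.318, 609.277, 231.281] pointing down, gripper open.
Joint ranges: [-2.63, 2.63], [-0.92, 2.1], [0.06, 2.66], [-1.3, 4.44], [0, 2.69], [-3.02, 3.02]. Speed limits (rad/s): [2.22, 2.22, 2.79, 3.14, 3.14, 3.14].

## Interface

Orientations are given as [roll, pitch, yaw] about the fixed x, y, z axes, in that order (R = Rz(yaw) Ry(pitch) Rx(roll)).
In Python, from rig import sense, grab_frame, get_calibration, sign_off, boxes_of, trace gives the robot as it stands.
- The arm moves only by the tool servo_tool, never from a script. Its argument "rows" is a list of rows, each a list of 3 entries, a list of its own where there are three numbers: the finger opening in mm, from 0 to 85.4, then the shift along the tool's x, y, z in mm, then the turn, a rotation vector about the tool's x, y, z in degrees. A call has 1 to 8 rows; each row shifts and turns the commanded pose from where the row before left it, along the tool's axes as they then stand; what a row does not reach is not made up. A row lasts 1/8 s, in which the tool goes at most 62.5 mm and 10.7 degrees, less where a joint would pass 70% of its speed; a pose out of reach is approached as far as the arm can. A call is refused whole if a number of a shift passes 62.5 or a number of a turn 10.7, either way. A call with a gripper value outside its range is refused whole. The fingers move at their own pace and stop on an object; "force" is the grip in N (left out, the last holds). Time passes only in rows, so rows that do not move let the fingers close. It gives the time, the measured TCP pose, the force and the opening at its end, in the units of the state.
- sense(): the state, without advancing time (a new reading comes with each control period).
- grab_frame(name): name is "scene" or "top"; returns the picture (384x512x3 uint8, blue, green, red); there is no depth.
- get_calibration(name): a dict with "intrinsics" (3x3 intrinsics, pixels), "world_to_cam" (4x4, takes a point from world to camera coordinates). Camera axes: x right, y down, z forward; pixel columns grow to the right and rows downward; lengths in mm; the calibration is good to about 2 mm. A picture is of the moment at which its call begins. get_calibration takes no time and is no camera call.
- sign_off(): hands the job in, once; it reports no verdict.
Trained networks look in the newest picture that a camera, given by its name, has taken for a name from the list of things; names that differ only in an ending like _2 or _b are one class to them, and where a whole thing is asked for, a point or a joint stands for the part that bears it (a point fixed in the world has none). Each returns a list of dicts, best first, with "conf" (0 to 1); they miss things now and then, are a little off and sometimes report something else, mostly with a low value. They report only what shows in the picture. A call takes as long as a camera call. They do not tell look-alikes from the thing itself.
- boxes_of(camera, thing): "centre" ([x, y, z] in mm, in the coordinates of the camera as it stood for that picture, good to about 4 mm: the middle of the surface that is visible of it).
- trace(camera, thing): "mask" (384x512 bool, what is visible of it).
The state is a dict: "clock": time; "qpos": joint angles; "qvel": joint speeds; "joint_efforts": joint torques, N m; "eef_pos": TCP position; "tcp_rot": TCP orientation; "contact_force": force on the tool from outside, world axes, zero at the start; "wrist_torque": the same for the moment, N m; "opening": opening from 0.0 (shut) to 1.0 (fully open).
Only numpy, scipy, OpenCV 4.12 (cv2) and the standard library are available. Lean on these libraries where they do the work, as an engineer would, in place of code of your own. Each camera call takes 0.05 s, during which the arm holds its last target. There are 200 camera calls.

## Task

The bench turntable carrying the plaster urn rocks because one of its four feet has lost its black rubber boot and hangs clear of the bench. Without picking anything up, push the orange wedge along the bench, thin end first, under that bare foot until it is snug and the rocking is gone, without shoving the turntable along the bench or jacking it out of level. Then press down firmly on the bare foot with the fingertips to check that it no longer gives, and back away, leaving the wedge in place and everything else on the bench undisturbed.

Things in the scene. Friction and masses are not known exactly. Their poses are not given: they have to be found in the camera images.
- stand: Loose bench turntable, about 5 kg: dark iron base with four arms in a cross, column, aluminium disc (156 mm across, top 102 mm up), white plaster urn fixed on it (120 mm across, tip 280 mm up). Origin on the bench under the column; z up; feet centred 140 mm from it along +x (bare), +y, -x, -y; these last three in black rubber boots (47 mm across, 44 high) that stand on the bench.
- bare_foot (a point): Centre of the flat top of the bare foot: a bright-steel upright cylinder, 40 mm across, at the end of the arm on the stand's +x. Level, its top is 40 mm and its underside 10 mm above the bench, hanging free; unwedged, about 3 N down on it rocks the stand and the foot drops. Axes as the stand's: +x points outward from the column.
- wedge: Loose orange hard-plastic wedge, about 70 g, flat on the bench before the bare foot, thin end roughly towards it. 100 mm long, 46 wide, 3 thick at the thin end rising evenly to 21 at the thick end: it meets the foot once its thin edge is about 39 mm in past the foot's outer edge, then resists sharply, and stays jammed when left. Origin: centre of underside; +x from thin to thick end, z up.
- wedge_thin (a point): Middle of the wedge's thin edge, on its underside; axes as the wedge's.
- wedge_back (a point): Middle of the wedge's upright back face (46 mm wide, 21 mm high) at the thick end, 10 mm above its underside; axes as the wedge's. Pushing here along the wedge's -x drives the thin end forward.
- mallet: Bystander: wooden mallet standing on its head, handle up: head 75 x 115 mm, 75 high; handle 25 mm thick, its end 270 mm above the bench; origin at the centre of the underside.
- plaster_bowl: Bystander: black rubber bowl with white plaster in it, 124 mm across, 65 mm high; origin at the centre of its underside.
- pigment_cup: Bystander: small black rubber cup, 80 mm across, 55 mm high; origin at the centre of its underside.
- spatula: Bystander: spatula lying flat, 280 mm long, 66 wide, 20 high; origin near its middle, on the bench, its length along x.
- brush: Bystander: brush lying flat, 200 mm long, 42 wide, 20 high; origin near its middle, on the bench, its length along x.
- chisel: Bystander: chisel with a wooden handle lying flat, about 250 mm long, 26 mm high; origin near its middle, on the bench, its length along x.
- putty_jar: Bystander: jar with a white cap, 68 mm across, 85 mm high; origin at the centre of its underside.
Things that resemble listed ones, but are neither listed nor needed, are in the scene too. Of the things that look like the wedge, the middle-sized one is meant.

How it is judged:
By the outcome, as a careful person would: the job done as asked, in the order asked, and still so for the second after the job is handed in, with the robot touching nothing.
It also fails if it takes over 54 s, if anything falls off the work surface, if the arm or the gripper's body presses on something with over 40 N, if the wrist force passes 120 N, or if a joint passes its speed limit or range.

## Working session

There is one attempt and no reset: what is moved stays moved. The work goes in short steps, Python scripts to look and compute and a tool call to move; the robot and the scene stay as the last step left them, time stands still between calls to the robot, and variables do not carry over. Pictures are saved under pics/ and viewed, about 8 in all and at most 12, crops included, and the job is handed in when it is done.

Besides the shell and the picture viewer there is one more tool, called after "Request:" by a JSON object that holds its "op" and its "data", one argument or row to a line. servo_tool: Moves the arm, as the interface text tells. Its arguments: {"type":"object","properties":{"rows":{"type":"array","items":{"type":"array"}},"force":{"type":"number"}},"required":["rows"]}

```bash
mkdir -p pics; cat > h.py <<'E'
import numpy as np,cv2
from rig import *
def w(cam,p):
    T=np.array(get_calibration(cam)["world_to_cam"]);return (np.linalg.inv(T)@np.r_[p,1])[:3]
def pix2w(cam,uv,z):
    c=get_calibration(cam);K=np.array(c["intrinsics"]);T=np.array(c["world_to_cam"])
    Ti=np.linalg.inv(T);o=Ti[:3,3];d=Ti[:3,:3]@np.linalg.inv(K)@np.array([uv[0],uv[1],1.])
    return o+d*(z-o[2])/d[2]
def proj(cam,p):
    c=get_calibration(cam);q=np.array(c["world_to_cam"])@np.r_[p,1];q=np.array(c["intrinsics"])@q[:3];return q[:2]/q[2]
E
python3 - <<'E'
from h import *
for c in("scene","top"):
    f=grab_frame(c);cv2.imwrite(f"pics/{c}0.png",cv2.resize(f,(800,600)))
    cal=get_calibration(c);print(c,np.linalg.inv(np.array(cal["world_to_cam"]))[:3].round(2).tolist(),np.array(cal["intrinsics"])[0,0])
    for t in("stand","bare_foot","wedge","wedge_thin","wedge_back","mallet","plaster_bowl","pigment_cup","spatula","brush","chisel","putty_jar"):
        print(t,[(round(b["conf"],2),w(c,b["centre"]).round().tolist()) for b in boxes_of(c,t)[:4]])
print(sense())
E
```

```text
scene [[0.46, 0.76, -0.47, 1105.14], [0.89, -0.39, 0.24, -300.4], [0.0, -0.52, -0.85, 1006.7]] 366.09373790109896
stand [(0.8, [612.0, -188.0, 113.0]), (0.26, [695.0, -448.0, 74.0])]
bare_foot [(0.69, [760.0, 243.0, 30.0]), (0.68, [609.0, -186.0, 115.0])]
wedge [(0.8, [537.0, 109.0, 13.0]), (0.72, [396.0, 125.0, 19.0]), (0.72, [642.0, 59.0, 11.0])]
wedge_thin [(0.82, [638.0, 59.0, 5.0]), (0.63, [537.0, 108.0, 9.0]), (0.6, [393.0, 130.0, 14.0])]
wedge_back [(0.9, [538.0, 109.0, 9.0]), (0.82, [644.0, 56.0, 7.0]), (0.66, [400.0, 126.0, 13.0])]
mallet [(0.84, [696.0, -448.0, 74.0])]
plaster_bowl [(0.86, [762.0, 241.0, 28.0]), (0.19, [537.0, 105.0, 10.0])]
pigment_cup [(0.68, [511.0, 443.0, 40.0])]
spatula [(0.76, [656.0, 553.0, -0.0])]
brush [(0.81, [516.0, -531.0, 16.0])]
chisel [(0.55, [423.0, -399.0, 18.0])]
putty_jar [(0.59, [780.0, 66.0, 79.0])]
top [[0.03, -1.0, 0.07, 481.32], [-1.0, -0.03, -0.0, -31.01], [0.0, -0.07, -1.0, 1473.52]] 412.8055587627483
stand [(0.78, [568.0, -174.0, 103.0])]
bare_foot [(0.86, [570.0, -177.0, 105.0]), (0.55, [758.0, 72.0, 85.0])]
wedge [(0.94, [532.0,
[... 577 characters left out ...]
 84.0])]
{'clock': 1.3, 'qpos': array([ 1.34361183e+00,  3.52986566e-01,  1.63342780e+00, -2.77610224e-05,
        1.15519777e+00, -2.38903512e-03]), 'qvel': array([ 1.22883790e-03,  5.31305791e-05,  7.75025008e-05,  1.31955390e-03,
        3.28881321e-04, -2.39332118e-03]), 'joint_efforts': array([ 1.33709353e-03, -6.05161929e+01, -3.42459691e+01,  9.02521833e-05,
        9.04579629e-04,  6.36144705e-05]), 'eef_pos': array([139.31580626, 609.26205972, 231.27744659]), 'tcp_rot': array([-3.14157310e+00,  2.53510075e-05,  2.91680840e+00]), 'contact_force': array([0.0793477 , 0.01182071, 0.60806843]), 'wrist_torque': array([ 0.0361409 ,  0.02551094, -0.0197634 ]), 'opening': 0.9988964566107158}
```

View pics/scene0.png

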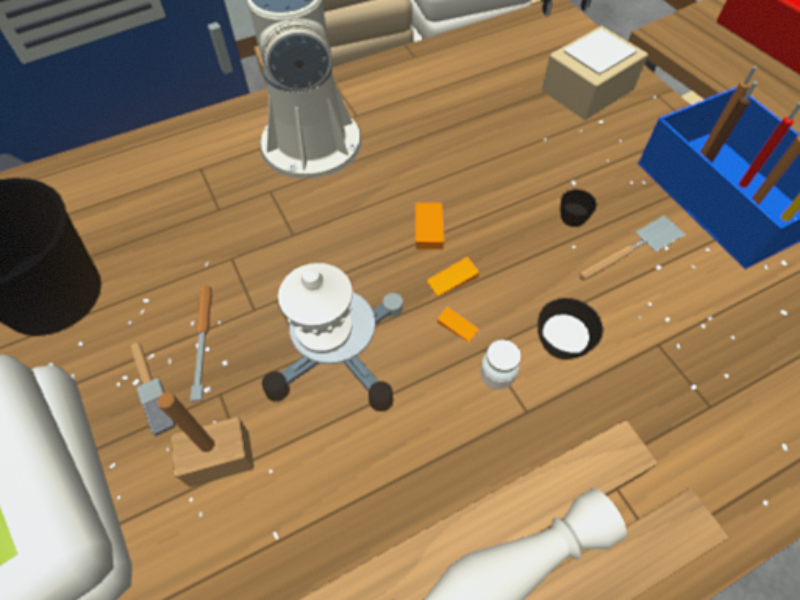

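View pics/top0.png

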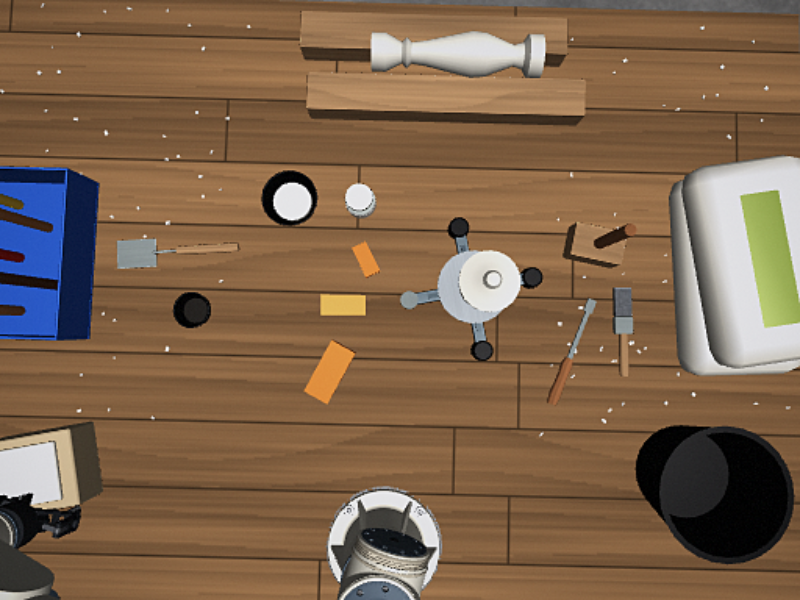

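The middle-sized wedge is the one at top (343,304) of 800x600. The bare steel foot is at (408,300) and the boots are at (458,227), (531,277) and (482,350). Next I measure both precisely.

```bash
python3 - <<'E'
from h import *
f=grab_frame("top")
s=0.64
P=[pix2w("top",(u*s,v*s),z) for u,v,z in((408,299.5,40),(458,227,44),(531,277,44),(482,350,44))]
for p in P: print(p.round(1))
print("mid",((P[0]+P[2])/2).round(1),((P[1]+P[3])/2).round(1))
def show(cam,f,box,name,k=7):
    x,y,ww,hh=box;cv2.imwrite(name,cv2.resize(f[y:y+hh,x:x+ww],None,fx=k,fy=k,interpolation=cv2.INTER_CUBIC))
show("top",f,(198,175,80,45),"pics/t1.png",10)
g=grab_frame("scene");show("scene",g,(225,155,90,65),"pics/s1.png",8)
for c in("top","scene"):
    boxes_of(c,"wedge")
    for m in trace(c,"wedge"):
        M=np.uint8(m["mask"]);ct=max(cv2.findContours(M,0,2)[0],key=cv2.contourArea)
        r=cv2.minAreaRect(ct);
        print(c,round(m["conf"],2),M.sum(),cv2.boxPoints(r).round(1).tolist(),[pix2w(c,q,12)[:2].round().tolist() for q in cv2.boxPoints(r)])
E
```

```text
[545.2 -41.4  40. ]
[ 710.1 -149.1   44. ]
[ 602.1 -313.7   44. ]
[ 437.8 -207.4   44. ]
mid [ 573.6 -177.6   42. ] [ 573.9 -178.2   44. ]
top 0.68 372 [[205.0, 189.0], [233.0, 189.0], [233.0, 201.0], [205.0, 201.0]] [[551.0, 157.0], [553.0, 58.0], [511.0, 57.0], [508.0, 156.0]]
top 0.64 672 [[193.0, 249.89999389648438], [211.5, 216.60000610351562], [227.6999969482422, 225.60000610351562], [209.1999969482422, 258.8999938964844]] [[336.0, 192.0], [454.0, 131.0], [424.0, 73.0], [307.0, 134.0]]
top 0.47 209 [[224.8000030517578, 158.60000610351562], [234.0, 154.0], [243.39999389648438, 172.8000030517578], [234.1999969482422, 177.39999389648438]] [[661.0, 91.0], [678.0, 58.0], [612.0, 23.0], [595.0, 55.0]]
scene 0.95 510 [[266.0, 131.0], [284.0, 131.0], [284.0, 159.0], [266.0, 159.0]] [[322.0, 132.0], [351.0, 189.0], [462.0, 127.0], [433.0, 73.0]]
scene 0.8 424 [[273.20001220703125, 179.10000610351562], [300.5, 164.10000610351562], [307.3999938964844, 176.60000610351562], [280.1000061035156, 191.60000610351562]] [[518.0, 55.0], [506.0, 166.0], [561.0, 160.0], [571.0, 51.0]]
scene 0.77 288 [[278.8999938964844, 205.60000610351562], [285.3999938964844, 195.89999389648438], [306.3999938964844, 209.89999389648438], [299.8999938964844, 219.60000610351562]] [[615.0, 23.0], [593.0, 58.0], [668.0, 91.0], [689.0, 56.0]]
scene 0.67 4035 [[166.6999969482422, 255.3000030517578], [175.89999389648438, 165.8000030517578], [259.70001220703125, 174.39999389648438], [250.5, 263.8999938964844]] [[612.0, -348.0], [320.0, -211.0], [481.0, 24.0], [748.0, -144.0]]
```

View pics/t1.png

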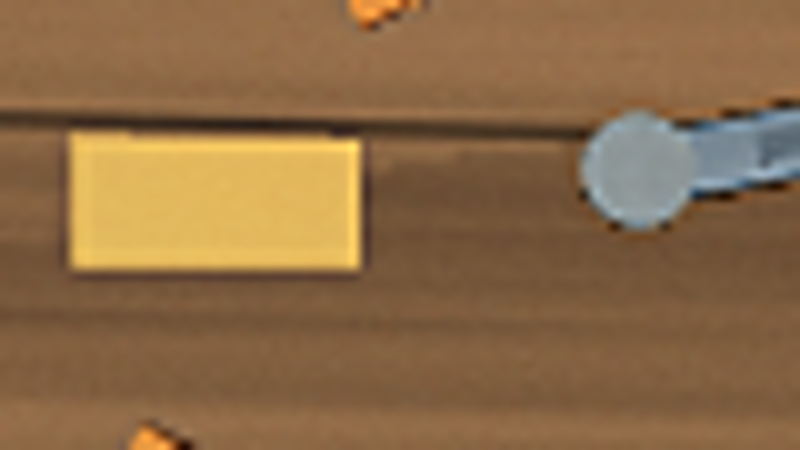

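View pics/s1.png

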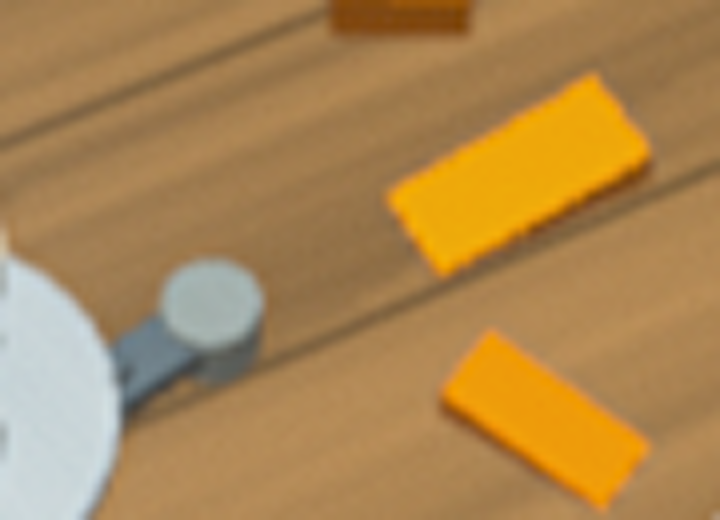

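```bash
python3 - <<'E'
from h import *
def q(x,y,z): return pix2w("top",(198+(x+.5)/10-.5,175+(y+.5)/10-.5),z)
tk=[q(70,130,21),q(70,270,21)];tn=[q(361,138,3),q(361,270,3)]
for p in tk+tn: print(p.round(1))
a=(tk[0]+tk[1])/2;b=(tn[0]+tn[1])/2
d=a-b;print("back",a.round(1),"thin",b.round(1),np.hypot(*d[:2]),np.degrees(np.arctan2(d[1],d[0])))
print("foot",q(638,170,40).round(1))
f=lambda x,y,z: pix2w("scene",(225+(x+.5)/8-.5,155+(y+.5)/8-.5),z).round(1)
print("scene foot",f(212,304,40)," thin",f(388,197,3),f(442,276,3)," thick",f(598,73,21),f(651,153,21))
from scipy.spatial.transform import Rotation as R
print(R.from_euler('xyz',sense()["tcp_rot"]).as_matrix().round(3))
E
```

```text
[555.4 158.   21. ]
[506.2 156.2  21. ]
[556.2  56.5   3. ]
[509.2  55.1   3. ]
back [530.8 157.1  21. ] thin [532.7  55.8   3. ] 101.27358038945727 91.04631511771302
foot [545.6 -42.2  40. ]
scene foot [547.6 -41.   40. ]  thin [512.6  57.5   3. ] [557.2  58.5   3. ]  thick [508.1 159.3  21. ] [553.5 157.8  21. ]
[[-0.975  0.223  0.   ]
 [ 0.223  0.975 -0.   ]
 [-0.    -0.    -1.   ]]
```

```bash
cat >> h.py <<'E'
from scipy.spatial.transform import Rotation as R
def plan(tgt,yaw,n,op,nturn=None):
    """straight line to tgt (mm) with tool down at yaw (deg), n rows, in tool axes"""
    s=sense();p=s["eef_pos"];r=R.from_euler('xyz',s["tcp_rot"]);goal=R.from_euler('xyz',[np.pi,0,np.radians(yaw)])
    nt=nturn or n;rv=(r.inv()*goal).as_rotvec()
    for i in range(n):
        t=rv/nt if i<nt else rv*0
        sh=r.inv().apply((np.array(tgt)-p)/n);print([op,sh.round(1).tolist(),np.degrees(t).round(1).tolist()]);r=r*R.from_rotvec(t)
    print("clock",s["clock"])
E
python3 -c "
from h import *
plan([527,131,90],101.8,14,85,8)"
```

```text
[85, [-34.6, -27.1, 10.1], [-0.0, 0.0, 8.2]]
[85, [-38.1, -21.9, 10.1], [-0.0, 0.0, 8.2]]
[85, [-40.8, -16.3, 10.1], [-0.0, 0.0, 8.2]]
[85, [-42.7, -10.3, 10.1], [-0.0, 0.0, 8.2]]
[85, [-43.8, -4.2, 10.1], [-0.0, 0.0, 8.2]]
[85, [-43.9, 2.1, 10.1], [-0.0, 0.0, 8.2]]
[85, [-43.2, 8.3, 10.1], [-0.0, 0.0, 8.2]]
[85, [-41.6, 14.4, 10.1], [-0.0, 0.0, 8.2]]
[85, [-39.1, 20.1, 10.1], [-0.0, 0.0, 0.0]]
[85, [-39.1, 20.1, 10.1], [-0.0, 0.0, 0.0]]
[85, [-39.1, 20.1, 10.1], [-0.0, 0.0, 0.0]]
[85, [-39.1, 20.1, 10.1], [-0.0, 0.0, 0.0]]
[85, [-39.1, 20.1, 10.1], [-0.0, 0.0, 0.0]]
[85, [-39.1, 20.1, 10.1], [-0.0, 0.0, 0.0]]
clock 1.6
```

Request:
{"op": "servo_tool", "data": {
  "rows": [
    [85,[-34.6,-27.1,8],[0,0,8.2]],
    [85,[-38.1,-21.9,8],[0,0,8.2]],
    [85,[-40.8,-16.3,8],[0,0,8.2]],
    [85,[-42.7,-10.3,8],[0,0,8.2]],
    [85,[-43.8,-4.2,8],[0,0,8.2]],
    [85,[-43.9,2.1,8],[0,0,8.2]],
    [85,[-43.2,8.3,8],[0,0,8.2]],
    [85,[-41.6,14.4,8],[0,0,8.2]]
  ]
}}

```text
clock: 2.6
eef_pos: [361.1, 334.6, 167.3]
tcp_rot: [3.141, -0.0, 1.767]
contact_force: [0.2, -0.0, 0.3]
opening: 0.997
```

Request:
{"op": "servo_tool", "data": {
  "rows": [
    [85,[-39,20,12],[0,0,0]],
    [85,[-39,20,12],[0,0,0]],
    [85,[-39,20,12],[0,0,0]],
    [85,[-39,20,12],[0,0,0]],
    [85,[-39,20,12],[0,0,0]],
    [85,[-39,20,12],[0,0,0]],
    [85,[0,0,0],[0,0,0]]
  ]
}}

```text
clock: 3.48
eef_pos: [525.8, 128.2, 94.5]
tcp_rot: [-3.141, 0.0, 1.769]
contact_force: [-0.8, 0.7, -0.2]
opening: 0.995
```

```bash
python3 -c "
from h import *
s=sense();print(s['eef_pos'],np.degrees(s['tcp_rot']),s['contact_force'])
plan([527,131,5],101.8,6,85)"
```

```text
[525.80707672 128.21229446  94.5405169 ] [-1.79978308e+02  1.86750231e-02  1.01346268e+02] [-0.77517427  0.67732611 -0.24193192]
[85, [0.4, 0.3, 14.9], [-0.0, 0.0, -0.1]]
[85, [0.4, 0.3, 14.9], [-0.0, 0.0, -0.1]]
[85, [0.4, 0.3, 14.9], [-0.0, 0.0, -0.1]]
[85, [0.4, 0.3, 14.9], [-0.0, 0.0, -0.1]]
[85, [0.4, 0.3, 14.9], [-0.0, 0.0, -0.1]]
[85, [0.4, 0.3, 14.9], [-0.0, 0.0, -0.1]]
clock 3.475
```

Request:
{"op": "servo_tool", "data": {
  "rows": [
    [85,[1,1,15],[0,0,-0.5]],
    [85,[1,1,15],[0,0,0]],
    [85,[0.5,0,15],[0,0,0]],
    [85,[0,0,15],[0,0,0]],
    [85,[0,0,15],[0,0,0]],
    [85,[0,0,10],[0,0,0]],
    [70,[0,0,5],[0,0,0]],
    [60,[0,0,0],[0,0,0]]
  ],
  "force": 20
}}

```text
clock: 4.47
eef_pos: [526.0, 133.1, 5.1]
tcp_rot: [-3.141, 0.0, 1.781]
contact_force: [0.1, 0.1, -0.1]
opening: 0.704
```

Request:
{"op": "servo_tool", "data": {
  "rows": [
    [54,[0,0,0],[0,0,0]],
    [51,[0,0,0],[0,0,0]],
    [51,[0,0,0],[0,0,0]],
    [51,[0,0,0],[0,0,0]]
  ]
}}

```text
clock: 4.97
eef_pos: [526.2, 133.2, 5.5]
tcp_rot: [3.141, 0.0, 1.781]
contact_force: [0.6, 0.3, 0.6]
opening: 0.596
```

```bash
python3 -c "
from h import *
s=sense();print(s['opening']*85.4)
plan([510.3,131.7,3.5],101.8,6,51)
f=grab_frame('scene')[110:230,200:340];cv2.imwrite('pics/s2.png',cv2.resize(f,None,fx=5,fy=5,interpolation=2))"
```

```text
50.86687159325391
[51, [0.3, -2.6, 0.3], [0.0, 0.0, 0.0]]
[51, [0.3, -2.6, 0.3], [0.0, 0.0, 0.0]]
[51, [0.3, -2.6, 0.3], [0.0, 0.0, 0.0]]
[51, [0.3, -2.6, 0.3], [0.0, 0.0, 0.0]]
[51, [0.3, -2.6, 0.3], [0.0, 0.0, 0.0]]
[51, [0.3, -2.6, 0.3], [0.0, 0.0, 0.0]]
clock 4.975
```

View pics/s2.png

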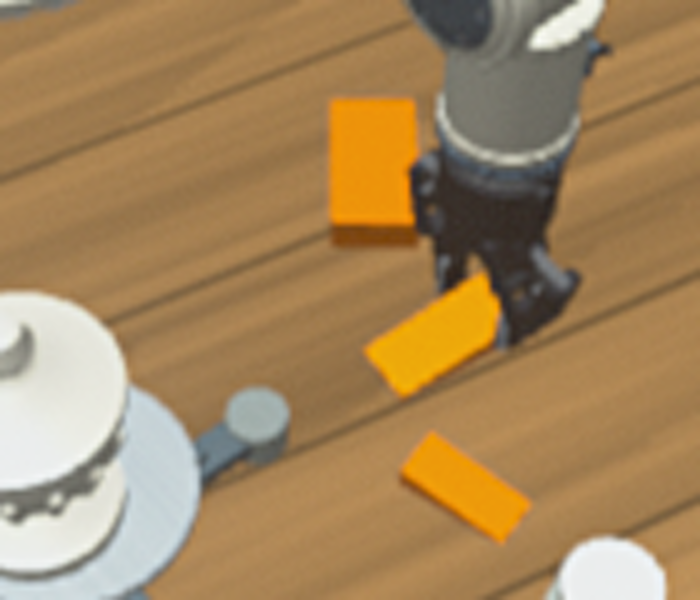

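The open fingers straddle the middle wedge at (435,335), and it has turned roughly toward the foot at (258,415). The other wedges are clear. I'll slide it sideways onto the foot's axis.

Request:
{"op": "servo_tool", "data": {
  "rows": [
    [51,[0.5,-2.6,0.5],[0,0,0]],
    [51,[0.5,-2.6,0.5],[0,0,0]],
    [51,[0.5,-2.6,0.5],[0,0,0]],
    [51,[0,-2.6,0],[0,0,0]],
    [50,[0,-2.6,0],[0,0,0]],
    [48,[0,-2.6,0],[0,0,0]],
    [47,[0,0,0],[0,0,0]],
    [47,[0,0,0],[0,0,0]]
  ]
}}

```text
clock: 6.02
eef_pos: [510.1, 131.3, 3.9]
tcp_rot: [-3.141, 0.0, 1.781]
contact_force: [-0.8, 0.6, 5.2]
opening: 0.551
```

Request:
{"op": "servo_tool", "data": {
  "rows": [
    [47,[0,0,0],[0,0,0]],
    [55,[0,0,0],[0,0,0]],
    [70,[0,0,0],[0,0,0]],
    [80,[0,0,0],[0,0,0]],
    [85,[0,0,0],[0,0,0]],
    [85,[0,0,-8],[0,0,0]],
    [85,[0,0,-15],[0,0,0]],
    [85,[0,0,-20],[0,0,0]]
  ]
}}

```text
clock: 7.02
eef_pos: [510.4, 131.3, 47.9]
tcp_rot: [-3.141, 0.0, 1.781]
contact_force: [0.5, -0.1, -0.4]
opening: 0.995
```

Request:
{"op": "servo_tool", "data": {
  "rows": [
    [60,[30,0,-20],[0,0,0]],
    [40,[40,0,-20],[0,0,0]],
    [20,[40,0,-10],[0,0,0]],
    [18,[20,0,0],[0,0,0]],
    [18,[0,0,0],[0,0,0]]
  ]
}}

```text
clock: 7.65
eef_pos: [483.1, 259.3, 97.1]
tcp_rot: [3.141, -0.0, 1.783]
contact_force: [0.0, 0.4, 0.1]
opening: 0.211
```

```bash
python3 - <<'E'
from h import *
s=sense();print(s["clock"],s["eef_pos"],s["opening"]*85.4)
f=grab_frame("top")[155:235,185:285];g=grab_frame("scene")[130:230,210:310]
f=cv2.resize(f,(500,400),interpolation=2);g=cv2.resize(g,None,fx=4,fy=4,interpolation=2)
cv2.imwrite("pics/c3.png",np.hstack([f[:, :400],g]))
cv2.imwrite("pics/top3.png",f)
for c in("top","scene"):
    for t in("wedge","stand"): print(c,t,[(round(b["conf"],2),w(c,b["centre"]).round().tolist()) for b in boxes_of(c,t)])
E
```

```text
7.65 [483.07908408 259.32123744  97.1222112 ] 18.004282678491375
top wedge [(0.75, [384.0, 128.0, 17.0]), (0.72, [518.0, 100.0, 12.0]), (0.68, [636.0, 62.0, 3.0])]
top stand [(0.81, [569.0, -175.0, 105.0])]
scene wedge [(0.94, [525.0, 102.0, 13.0]), (0.69, [643.0, 58.0, 11.0])]
scene stand [(0.58, [612.0, -187.0, 113.0])]
```

View pics/c3.png

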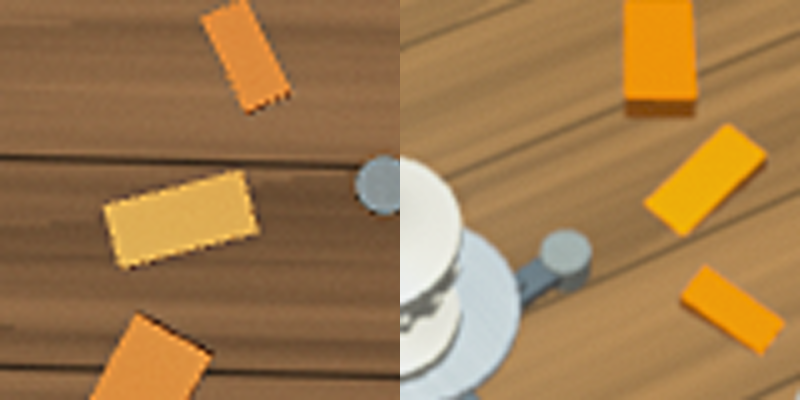

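```bash
python3 - <<'E'
from h import *
q=lambda x,y,z: pix2w("top",(185+(x+.5)/5-.5,155+(y+.5)/5-.5),z)
a=q(114,237,21);b=q(250,201.5,3);F=np.array([546.2,-41.8]);C=np.array([573.7,-178.0]);u=(F-C)/np.hypot(*(F-C));n=np.array([u[1],-u[0]])
d=a-b;print(a,b,np.hypot(*d[:2]),"ang",np.degrees(np.arctan2(d[1],d[0])),"axis",np.degrees(np.arctan2(u[1],u[0])),u)
for p in(a,b): print("along",(p[:2]-F)@u,"lat",(p[:2]-F)@n)
print("start pt s=125+..",*[(s,(F+u*s).round(1)) for s in (81+11,200,215)])
E
```

```text
[504.90718535 146.15635823  21.        ] [532.9189458   52.44973573   3.        ] 97.80383337207793 ang 106.64300553375107 axis 101.41506222670571 [-0.19791503  0.98021918]
along 192.41089599913678 lat -3.2766201316896115
along 95.01391890361418 lat 5.635095467870034
start pt s=125+.. (92, array([528. ,  48.4])) (200, array([506.6, 154.2])) (215, array([503.6, 168.9]))
```

```bash
python3 -c "
from h import *
plan([503.2,172,4.5],101.5,8,18)"
```

```text
[18, [-11.0, 0.2, 11.5], [-0.0, 0.0, 0.1]]
[18, [-11.0, 0.2, 11.5], [-0.0, 0.0, 0.1]]
[18, [-11.0, 0.2, 11.5], [-0.0, 0.0, 0.1]]
[18, [-11.0, 0.2, 11.5], [-0.0, 0.0, 0.1]]
[18, [-11.0, 0.3, 11.5], [-0.0, 0.0, 0.1]]
[18, [-11.0, 0.3, 11.5], [-0.0, 0.0, 0.1]]
[18, [-11.0, 0.3, 11.5], [-0.0, 0.0, 0.1]]
[18, [-11.0, 0.3, 11.5], [-0.0, 0.0, 0.1]]
clock 7.95
```

Request:
{"op": "servo_tool", "data": {
  "rows": [
    [18,[-11,0.3,11.5],[0,0,0.7]],
    [18,[-11,0.3,11.5],[0,0,0]],
    [18,[-11,0.3,11.5],[0,0,0]],
    [18,[-11,0.3,11.5],[0,0,0]],
    [18,[-11,0.3,11.5],[0,0,0]],
    [18,[-11,0.3,11.5],[0,0,0]],
    [18,[-11,0.3,11.5],[0,0,0]],
    [18,[-11,0.3,11.5],[0,0,0]]
  ]
}}

```text
clock: 8.95
eef_pos: [503.3, 172.0, 4.0]
tcp_rot: [3.141, -0.0, 1.768]
contact_force: [-1.0, -0.2, 0.3]
opening: 0.212
```

Request:
{"op": "servo_tool", "data": {
  "rows": [
    [18,[0,0,0],[0,0,0]],
    [18,[-6,0,0],[0,0,0]],
    [18,[-6,0,0],[0,0,0]],
    [18,[-6,0,0],[0,0,0]],
    [18,[-6,0,0],[0,0,0]],
    [18,[-6,0,0],[0,0,0]],
    [18,[-6,0,0],[0,0,0]],
    [18,[-6,0,0],[0,0,0]]
  ]
}}

```text
clock: 9.95
eef_pos: [511.4, 131.1, 4.8]
tcp_rot: [-3.141, -0.0, 1.768]
contact_force: [-0.2, 0.9, 1.6]
opening: 0.21
```

Request:
{"op": "servo_tool", "data": {
  "rows": [
    [18,[-6,0,0],[0,0,0]],
    [18,[-6,0,0],[0,0,0]],
    [18,[-6,0,0],[0,0,0]],
    [18,[-6,0,0],[0,0,0]],
    [18,[-6,0,0],[0,0,0]],
    [18,[-6,0,0],[0,0,0]],
    [18,[-6,0,0],[0,0,0]],
    [18,[0,0,0],[0,0,0]]
  ]
}}

```text
clock: 10.95
eef_pos: [519.6, 89.8, 4.7]
tcp_rot: [-3.141, 0.0, 1.768]
contact_force: [-0.7, 0.1, -1.1]
opening: 0.207
```

```bash
python3 - <<'E'
from h import *
s=sense();F=np.array([546.2,-41.8]);u=np.array([-.198,.9802]);n=np.array([u[1],-u[0]]);d=s["eef_pos"][:2]-F
print(s["clock"],s["eef_pos"],"s",d@u,"lat",d@n,s["contact_force"],np.degrees(s["tcp_rot"]))
f=grab_frame("top")[160:225,205:305];g=grab_frame("scene")[140:220,210:300]
f=cv2.resize(f,None,fx=4,fy=4,interpolation=2);g=cv2.resize(g,None,fx=4,fy=4,interpolation=2)
c=np.zeros((320,760,3),np.uint8);c[:260,:400]=f;c[:,400:]=g;cv2.imwrite("pics/c4.png",c)
E
```

```text
10.95 [519.63516447  89.81364679   4.72203015] s 134.26753401873688 lat 0.020650282261179598 [-0.67855242  0.14259038 -1.14540958] [-1.79991227e+02  7.57832641e-03  1.01287808e+02]
```

View pics/c4.png

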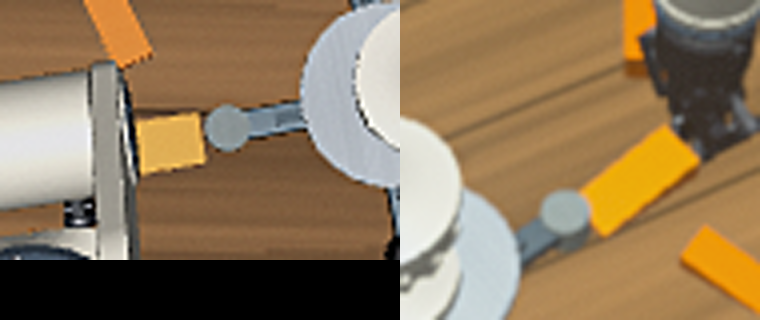

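The wedge lines up with the arm to within about 2 mm laterally, with its thin edge at the foot's outer edge: top crop (202,137), foot (228,129). I'll push on, then finish in small steps while watching the force.

Request:
{"op": "servo_tool", "data": {
  "rows": [
    [18,[-5,0,0],[0,0,0]],
    [18,[-5,0,0],[0,0,0]],
    [18,[-5,0,0],[0,0,0]],
    [18,[-5,0,0],[0,0,0]],
    [18,[-5,0,0],[0,0,0]],
    [18,[-5,0,0],[0,0,0]],
    [18,[-2,0,0],[0,0,0]],
    [18,[0,0,0],[0,0,0]]
  ]
}}

```text
clock: 12.05
eef_pos: [526.0, 58.8, 4.8]
tcp_rot: [3.141, 0.0, 1.768]
contact_force: [-0.5, 0.5, -0.1]
opening: 0.212
```

Request:
{"op": "servo_tool", "data": {
  "rows": [
    [18,[-1,0,0],[0,0,0]],
    [18,[-1,0,0],[0,0,0]],
    [18,[0,0,0],[0,0,0]]
  ]
}}

```text
clock: 12.42
eef_pos: [526.3, 57.0, 4.8]
tcp_rot: [3.141, 0.0, 1.768]
contact_force: [0.1, -0.1, 0.1]
opening: 0.207
```

```bash
python3 - <<'E'
from h import *
s=sense();F=np.array([546.2,-41.8]);u=np.array([-.198,.9802]);n=np.array([u[1],-u[0]]);d=s["eef_pos"][:2]-F
print(s["clock"],s["eef_pos"],"s",d@u,"lat",d@n,s["contact_force"])
f=grab_frame("top")[160:225,205:305];g=grab_frame("scene")[140:220,210:300]
f=cv2.resize(f,None,fx=4,fy=4,interpolation=2);g=cv2.resize(g,None,fx=4,fy=4,interpolation=2)
c=np.zeros((320,760,3),np.uint8);c[:260,:400]=f;c[:,400:]=g;cv2.imwrite("pics/c5.png",c)
E
```

```text
12.425 [526.33792283  56.99005218   4.80872118] s 100.76670042430042 lat 0.09162229013812251 [ 0.08142051 -0.1181624   0.1305545 ]
```

View pics/c5.png

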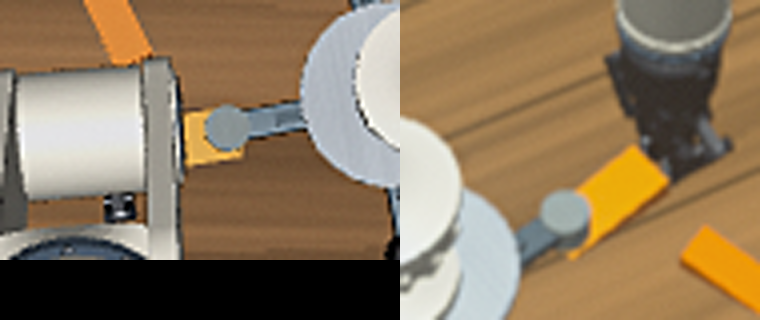

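The thin end is under the foot, about 11 mm past its centre (top crop, corner at (242,157)), and there is no resistance yet. About 8 mm to go.

Request:
{"op": "servo_tool", "data": {
  "rows": [
    [18,[-1,0,0],[0,0,0]],
    [18,[-1,0,0],[0,0,0]],
    [18,[-1,0,0],[0,0,0]],
    [18,[-1,0,0],[0,0,0]],
    [18,[0,0,0],[0,0,0]]
  ]
}}

```text
clock: 13.15
eef_pos: [527.1, 53.0, 4.8]
tcp_rot: [3.142, 0.0, 1.768]
contact_force: [-0.6, -0.6, -0.1]
opening: 0.213
```

Request:
{"op": "servo_tool", "data": {
  "rows": [
    [18,[-0.7,0,0],[0,0,0]],
    [18,[-0.7,0,0],[0,0,0]],
    [18,[0,0,0],[0,0,0]]
  ]
}}

```text
clock: 13.52
eef_pos: [527.3, 51.6, 4.8]
tcp_rot: [-3.142, 0.0, 1.768]
contact_force: [-0.9, -0.5, -1.0]
opening: 0.211
```

Request:
{"op": "servo_tool", "data": {
  "rows": [
    [18,[-0.7,0,0],[0,0,0]],
    [18,[-0.7,0,0],[0,0,0]],
    [18,[0,0,0],[0,0,0]]
  ]
}}

```text
clock: 13.9
eef_pos: [527.6, 50.3, 4.8]
tcp_rot: [-3.142, 0.0, 1.768]
contact_force: [0.1, 0.2, 0.4]
opening: 0.208
```

Request:
{"op": "servo_tool", "data": {
  "rows": [
    [18,[-0.7,0,0],[0,0,0]],
    [18,[-0.7,0,0],[0,0,0]],
    [18,[0,0,0],[0,0,0]]
  ]
}}

```text
clock: 14.28
eef_pos: [527.9, 48.9, 4.8]
tcp_rot: [3.142, 0.0, 1.768]
contact_force: [0.3, -0.2, 0.6]
opening: 0.214
```

Request:
{"op": "servo_tool", "data": {
  "rows": [
    [18,[-0.7,0,0],[0,0,0]],
    [18,[0,0,0],[0,0,0]]
  ]
}}

```text
clock: 14.52
eef_pos: [528.0, 48.2, 4.8]
tcp_rot: [3.142, 0.0, 1.768]
contact_force: [-0.3, 0.1, -0.2]
opening: 0.208
```

Request:
{"op": "servo_tool", "data": {
  "rows": [
    [18,[-0.7,0,0],[0,0,0]],
    [18,[0,0,0],[0,0,0]]
  ]
}}

```text
clock: 14.78
eef_pos: [528.2, 47.6, 4.8]
tcp_rot: [-3.142, 0.0, 1.768]
contact_force: [-0.5, -0.0, 0.3]
opening: 0.213
```

Request:
{"op": "servo_tool", "data": {
  "rows": [
    [18,[-0.6,0,0],[0,0,0]],
    [18,[0,0,0],[0,0,0]]
  ]
}}

```text
clock: 15.02
eef_pos: [528.3, 47.1, 4.8]
tcp_rot: [3.142, -0.0, 1.768]
contact_force: [-0.0, 1.4, -0.1]
opening: 0.213
```

Request:
{"op": "servo_tool", "data": {
  "rows": [
    [18,[-0.6,0,0],[0,0,0]],
    [18,[0,0,0],[0,0,0]]
  ]
}}

```text
clock: 15.28
eef_pos: [528.3, 46.6, 4.8]
tcp_rot: [-3.142, -0.0, 1.768]
contact_force: [-1.3, 3.5, 0.5]
opening: 0.208
```

Request:
{"op": "servo_tool", "data": {
  "rows": [
    [18,[-0.6,0,0],[0,0,0]],
    [18,[0,0,0],[0,0,0]]
  ]
}}

```text
clock: 15.52
eef_pos: [528.4, 46.2, 4.8]
tcp_rot: [-3.142, -0.0, 1.768]
contact_force: [-1.2, 6.3, 0.2]
opening: 0.21
```

Request:
{"op": "servo_tool", "data": {
  "rows": [
    [18,[-0.6,0,0],[0,0,0]],
    [18,[0,0,0],[0,0,0]]
  ]
}}

```text
clock: 15.78
eef_pos: [528.4, 45.8, 4.8]
tcp_rot: [-3.141, -0.001, 1.768]
contact_force: [-0.9, 7.3, 0.7]
opening: 0.211
```

Resistance has risen to about 7 N within 1.5 mm, so the wedge is snug. Back off and check by camera before pressing.

Request:
{"op": "servo_tool", "data": {
  "rows": [
    [18,[3,0,0],[0,0,0]],
    [18,[10,0,0],[0,0,0]],
    [10,[20,0,-5],[0,0,0]],
    [0,[25,0,-25],[0,0,0]],
    [0,[10,0,-40],[0,0,0]],
    [0,[0,0,-40],[0,0,0]],
    [0,[0,0,0],[0,0,0]]
  ]
}}

```text
clock: 16.65
eef_pos: [517.3, 112.8, 117.7]
tcp_rot: [3.136, 0.0, 1.769]
contact_force: [0.0, -0.4, -1.0]
opening: 0.002
```

```bash
python3 - <<'E'
from h import *
s=sense();print(s["clock"],s["eef_pos"],s["opening"])
f=grab_frame("top")[140:240,200:350];g=grab_frame("scene")[150:220,210:300]
f=cv2.resize(f,None,fx=5,fy=5,interpolation=2);cv2.imwrite("pics/t6.png",f)
for c in("top","scene"):
    for t in("wedge","stand","bare_foot"): print(c,t,[(round(b["conf"],2),w(c,b["centre"]).round().tolist()) for b in boxes_of(c,t)])
plan([546.2,-40.5,100],101.3,8,0)
E
```

```text
16.65 [517.28070692 112.84131723 117.67439443] 0.0016213667053326104
top wedge [(0.79, [635.0, 60.0, 4.0]), (0.59, [412.0, 125.0, 22.0]), (0.58, [532.0, -1.0, 13.0])]
top stand [(0.84, [566.0, -180.0, 102.0])]
top bare_foot [(0.63, [572.0, -172.0, 101.0])]
scene wedge [(0.96, [395.0, 126.0, 16.0]), (0.84, [639.0, 57.0, 10.0]), (0.49, [544.0, 5.0, 17.0])]
scene stand [(0.85, [611.0, -184.0, 118.0])]
scene bare_foot [(0.85, [607.0, -188.0, 118.0]), (0.38, [545.0, 6.0, 14.0])]
[0, [-19.4, 0.1, 1.7], [-0.0, 0.0, 0.0]]
[0, [-19.4, 0.1, 1.7], [-0.0, 0.0, 0.0]]
[0, [-19.4, 0.1, 1.7], [-0.0, 0.0, 0.0]]
[0, [-19.4, 0.1, 1.7], [-0.0, 0.0, 0.0]]
[0, [-19.4, 0.1, 1.7], [-0.0, 0.0, 0.0]]
[0, [-19.4, 0.1, 1.7], [-0.0, 0.0, 0.0]]
[0, [-19.4, 0.1, 1.7], [-0.0, 0.0, 0.0]]
[0, [-19.4, 0.1, 1.7], [-0.0, 0.0, 0.0]]
clock 17.05
```

View pics/t6.png

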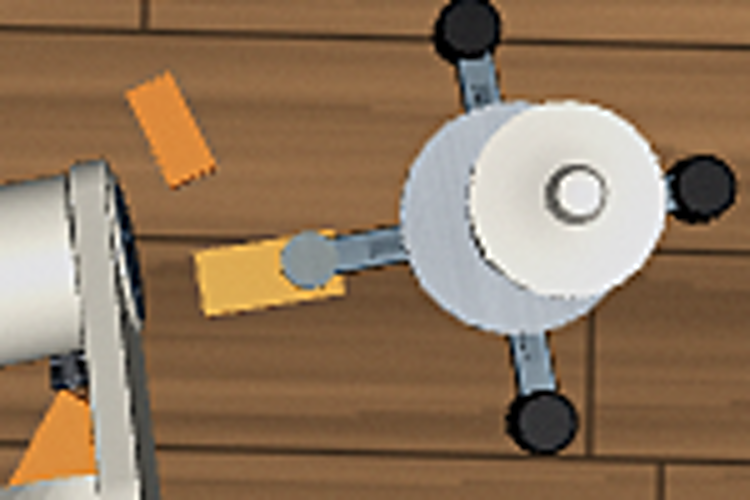

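The wedge lies under the foot (foot at (311,260), wedge 195–345 by 230–315), and the stand has not moved within measurement. Now the press test with shut fingers.

Request:
{"op": "servo_tool", "data": {
  "rows": [
    [0,[-19.4,0,3],[0,0,0]],
    [0,[-19.4,0,3],[0,0,0]],
    [0,[-19.4,0,3],[0,0,0]],
    [0,[-19.4,0,3],[0,0,0]],
    [0,[-19.4,0,3],[0,0,0]],
    [0,[-19.4,0,3],[0,0,0]],
    [0,[-19.4,0,5],[0,0,0]],
    [0,[-19.4,0,5],[0,0,0]]
  ]
}}

```text
clock: 18.05
eef_pos: [546.0, -41.6, 86.5]
tcp_rot: [3.142, 0.0, 1.768]
contact_force: [1.1, 0.9, -0.0]
opening: -0.003
```

Request:
{"op": "servo_tool", "data": {
  "rows": [
    [0,[0,0,10],[0,0,0]],
    [0,[0,0,10],[0,0,0]],
    [0,[0,0,10],[0,0,0]],
    [0,[0,0,10],[0,0,0]],
    [0,[0,0,3],[0,0,0]],
    [0,[0,0,0],[0,0,0]]
  ]
}}

```text
clock: 18.8
eef_pos: [545.7, -40.1, 43.6]
tcp_rot: [-3.141, -0.0, 1.769]
contact_force: [-0.9, 0.4, 0.4]
opening: 0.002
```

Request:
{"op": "servo_tool", "data": {
  "rows": [
    [0,[0,0,1],[0,0,0]],
    [0,[0,0,1],[0,0,0]],
    [0,[0,0,1],[0,0,0]],
    [0,[0,0,0],[0,0,0]]
  ]
}}

```text
clock: 19.3
eef_pos: [545.7, -40.3, 40.8]
tcp_rot: [-3.142, -0.0, 1.768]
contact_force: [-0.6, -0.0, 0.2]
opening: 0.001
```

Request:
{"op": "servo_tool", "data": {
  "rows": [
    [0,[0,0,0.6],[0,0,0]],
    [0,[0,0,0],[0,0,0]]
  ]
}}

```text
clock: 19.55
eef_pos: [545.7, -40.3, 40.2]
tcp_rot: [-3.142, -0.0, 1.768]
contact_force: [0.1, -0.6, 0.1]
opening: -0.0
```

Request:
{"op": "servo_tool", "data": {
  "rows": [
    [0,[0,0,0.6],[0,0,0]],
    [0,[0,0,0],[0,0,0]]
  ]
}}

```text
clock: 19.8
eef_pos: [545.8, -40.2, 40.0]
tcp_rot: [3.142, 0.0, 1.768]
contact_force: [-1.6, -0.3, 6.1]
opening: -0.001
```

Request:
{"op": "servo_tool", "data": {
  "rows": [
    [0,[0,0,0.5],[0,0,0]],
    [0,[0,0,0],[0,0,0]]
  ]
}}

```text
clock: 20.05
eef_pos: [545.8, -40.3, 40.0]
tcp_rot: [3.141, 0.0, 1.768]
contact_force: [-3.6, 0.3, 12.5]
opening: -0.003
```

Request:
{"op": "servo_tool", "data": {
  "rows": [
    [0,[0,0,0.5],[0,0,0]],
    [0,[0,0,0],[0,0,0]]
  ]
}}

```text
clock: 20.3
eef_pos: [545.8, -40.2, 39.9]
tcp_rot: [3.141, 0.0, 1.768]
contact_force: [-5.1, 0.4, 18.5]
opening: -0.003
```

Request:
{"op": "servo_tool", "data": {
  "rows": [
    [0,[0,0,0.4],[0,0,0]],
    [0,[0,0,0],[0,0,0]],
    [0,[0,0,0],[0,0,0]],
    [0,[0,0,0],[0,0,0]]
  ]
}}

```text
clock: 20.8
eef_pos: [545.9, -40.2, 39.8]
tcp_rot: [3.141, 0.0, 1.768]
contact_force: [-5.8, 1.3, 22.2]
opening: -0.0
```

Request:
{"op": "servo_tool", "data": {
  "rows": [
    [0,[0,0,-2],[0,0,0]],
    [0,[0,0,-4],[0,0,0]],
    [0,[0,0,-15],[0,0,0]],
    [0,[0,0,-30],[0,0,0]],
    [0,[20,0,-40],[0,0,0]],
    [0,[40,0,-30],[0,0,0]],
    [0,[50,0,-20],[0,0,0]],
    [0,[50,0,0],[0,0,0]]
  ]
}}

```text
clock: 21.8
eef_pos: [515.3, 118.2, 182.0]
tcp_rot: [3.137, -0.0, 1.768]
contact_force: [0.3, -0.7, -0.1]
opening: -0.0
```

Request:
{"op": "servo_tool", "data": {
  "rows": [
    [0,[50,0,0],[0,0,0]],
    [0,[40,0,0],[0,0,0]],
    [0,[0,0,0],[0,0,0]]
  ]
}}

```text
clock: 22.18
eef_pos: [496.3, 207.1, 180.0]
tcp_rot: [3.141, -0.001, 1.772]
contact_force: [0.8, -0.5, 0.7]
opening: -0.0
```

```bash
python3 - <<'E'
from h import *
s=sense();print(s["clock"],s["eef_pos"],s["contact_force"])
f=grab_frame("top")[140:240,200:350];g=grab_frame("scene")
f=cv2.resize(f,None,fx=3,fy=3,interpolation=2);g=cv2.resize(g[80:280,130:410],None,fx=1.5,fy=1.5)
c=np.zeros((600,450,3),np.uint8);c[:300,:450]=f;c[300:,:420]=g;cv2.imwrite("pics/c7.png",c)
a=cv2.imread("pics/t6.png");b=cv2.resize(grab_frame("top")[140:240,200:350],None,fx=5,fy=5,interpolation=2)
print("stand-region shift px*5",cv2.phaseCorrelate(np.float32(a[:,400:].mean(2)),np.float32(b[:,400:].mean(2))))
for t in("mallet","plaster_bowl","pigment_cup","spatula","brush","chisel","putty_jar"):
    print(t,[(round(b["conf"],2),w("top",b["centre"]).round().tolist()) for b in boxes_of("top",t)[:1]])
E
```

```text
22.175 [496.25425865 207.12286744 179.99659634] [ 0.81681804 -0.54644714  0.71338178]
stand-region shift px*5 ((-0.011153726297948197, 0.011778111208656128), 0.9705031823900011)
mallet [(0.64, [675.0, -448.0, 74.0])]
plaster_bowl [(0.61, [773.0, 230.0, 31.0])]
pigment_cup [(0.7, [511.0, 463.0, 37.0])]
spatula [(0.69, [647.0, 563.0, 4.0])]
brush [(0.63, [512.0, -526.0, 17.0])]
chisel [(0.78, [411.0, -398.0, 16.0])]
putty_jar [(0.62, [772.0, 232.0, 32.0])]
```

View pics/c7.png

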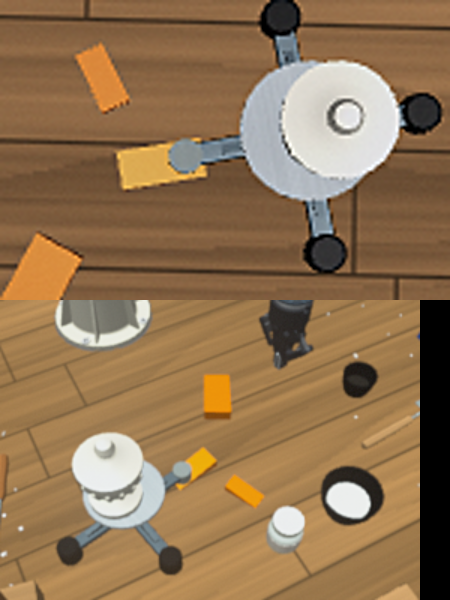

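The wedge is jammed under the foot, at (185,155) in the top crop. The stand did not shift during the press, the other objects are in place and the arm is clear.

```bash
python3 -c "
from rig import *
print(sign_off())"
```

```text
the job is handed in; nothing more can be done
None
```

The orange middle-sized wedge is snug under the bare foot, and the press test held. I handed the job in at about 22.5 s of the 54 s allowed.

- **Lining up:** I first nudged the wedge sideways between the open fingers, without lifting it, to put it in line with the bare foot.
- **Pushing in:** I then pushed it from its back face, thin end first. There was no resistance until the expected depth, then the force rose to about 7 N over 1.5 mm, and I stopped.
- **Press check:** I pressed on the foot with shut fingertips, up to 22 N. The foot's top was at about 40 mm, its level height, and gave only about 0.2 mm, part of which may be the arm itself.
- **Final pictures:** The press did not move the stand (image shift about 0). Against the first picture, the foot is within about 2 mm, which is measurement noise. The wedge was still in place with the arm clear.
- **Small offsets:** The wedge sits about 2–3 mm off the foot's axis and a few degrees askew.
- **Detector disagreements:** In the last check the detector placed the putty jar at the bowl's position, but the picture shows the jar where it was. It also placed the pigment cup about 15 mm off its first reading; the arm never came close to the cup.

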